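Refit the control plate and knob of a gas hob

TASK

The gas hob's control has been taken apart for cleaning. Lower the steel control plate over the spindle and the two locating pins until it lies flush on the glass, then push the knob down onto the spindle until it clicks and keep pressing past the click until it is fully home. Finish with the knob still held pushed right in against the spindle's spring, without letting go or easing off, and leave everything else on the worktop where it stands.

Things in the scene. Friction and masses are not known exactly. Their poses are not given: they have to be found in the camera images.
- hob: Black-glass gas hob, fixed: 510 long (its x, away from the robot) x 288 wide (its y) x 8 high; origin at the centre of its underside, on the worktop. A cast-iron pan support, up to 62 high, starts 60 on the robot's side of the origin and lies beyond. The control stands on the bare glass near the end closest to the robot, 190 on the robot's side of the origin
- pin_left (a point): centre of the top of the fixed steel locating pin 40 to the left of the spindle (hob +y), 10 above the glass: 8 in diameter, its last 4 coned to 3
- pin_right (a point): the same pin 40 to the right of the spindle (hob -y)
- plate_seat (a point): where the plate's centre (half-way through its thickness) is when it lies flush on the pins: 3 above the glass, on the spindle's axis; axes as the hob's (y along the line of the two pins)
- spindle_tip (a point): centre of the flat top of the upright steel spindle, 36 above the glass (44 above the worktop) while not pushed in; z up. Spindle 10 in diameter, its top 4 coned to 6, with three sprung clips whose bulge, 15 below the tip, stands out to 16 in diameter. It does not turn; the knob fits at any angle
- spindle (a joint): how far the spindle is pushed down, in m: 0 at rest to 0.004 fully in. A spring pushes it back up: about 2.5 N at the start, about 5.5 N fully in; it also goes in while the knob is being pressed on
- plate_center (a point): centre of the loose steel control plate, half-way through its thickness: 56 (its x) x 108 (its y) x 6 thick, 150 g, lying flat on a dark silicone mat 3 thick (plate underside 3 above the worktop). A 27 hole in the middle for the spindle, and at its y = +40 and -40 two 11 holes for the pins. The same either way round. It can be pinched across its 56 width by its edges
- knob_center (a point): centre of the loose round hob knob, half-way up: 32 high, standing skirt down on the worktop; a flat skirt 50 in diameter and 4 thick at the bottom, above it a black ribbed body 36 in diameter with a steel-faced top; about 50 g; z up. When home on the spindle this point is 8 below the spindle tip, and the skirt stands 6 above the plate with the spindle out, 2 with it fully in
- knob_bore (a point): centre of the mouth of the knob's bore, 16 below its centre. Bore 12 wide in a 4 thick lip, then 18 wide, closed 24 up. The lip meets the spindle's clips when this point is 10.5 below the tip; the spindle goes in first, then about 11 to 15 N force the lip over the clips in some 5 of travel, the force drops with a click, the spindle springs up; home, this point is 24 below the tip
- timer: bystander: round steel kitchen timer, 72 in diameter, 44 high, no skirt, wider than the knob and cone-shaped; origin at the centre of its underside; leave alone
- spice_jar: bystander: small glass jar with steel cap, 44 in diameter, 80 high; origin at the centre of its underside; leave alone
- mug: bystander: white mug, 80 in diameter, 92 high; origin at the centre of its underside; leave alone
- pepper_mill: bystander: turned dark-wood pepper mill, 54 in diameter, 156 high; origin at the centre of its underside; leave alone
- salt_pot: bystander: open round wooden salt pot, 60 in diameter, 38 high; origin at the centre of its underside; leave alone
There are look-alikes about, which are no part of the job. There is more than one size of the part that bears knob_center; the job needs the middle-sized. What is shaped like the part that bears plate_center but yellow is not meant.

How it is judged:
On the way, in this order (a step that is already met when the one before it is completed fails the run):
1. the plate lies flush on the glass, over both pins and the spindle, before the knob goes on (horizontal distance between plate_center and plate_seat below 0.0035 m and z of plate_center in the frame of plate_seat below 0.0015 m and angle between the y axis of plate_center and the y axis of plate_seat, either way round below 0.08 rad and angle between plate_center's own z axis and vertical below 0.04 rad), for 0.2 s.
2. the knob has clicked over the clips and is home on the spindle (horizontal distance between knob_center and spindle_tip below 0.003 m and z of knob_center in the frame of spindle_tip below -0.006 m and angle between knob_center's own z axis and vertical below 0.1 rad), for 0.2 s.
At the end, for the whole second after the job is handed in: Plate flush on the glass (1.5 mm in height, 3.5 mm sideways, 0.08 rad); knob home on the spindle (centre at least 6 mm below the spindle tip, 3 mm sideways, 0.1 rad) and, through the last second, held by the gripper (over 2 N) with the spindle pushed in over 2 mm of its 4 (all of step 1 and all of step 2 and contact force between the fingers and knob above 2 N and value of joint spindle above 0.002 m); the arm keeps its last pose, push and grip.
It fails at once if a bystander is pushed more than 30 mm from its place (distance of any of timer, spice_jar, salt_pot, mug, pepper_mill from where it was at the start of the episode above 0.03 m).
It fails at once if a bystander is knocked over (angle between any of timer, spice_jar, salt_pot, mug, pepper_mill's own z axis and vertical above 0.5 rad).
It also fails if it takes over 62 s, if anything falls off the work surface, if the arm or the gripper's body presses on something with over 40 N, if the wrist force passes 120 N, or if a joint passes its speed limit or range.

ROBOT

A 6-joint arm with a two-finger parallel gripper is mounted at the origin on the work surface. World frame = base frame: x ahead of the robot, y to its left, z up, the work surface at z = 0. Lengths are in m, angles in rad, forces in N, time in s.
With the tool pointing down it reaches from about 0.25 to 0.775 m from the base axis. Payload 4 kg.
Tool frame: the origin (TCP) lies midway between the tips of the shut fingers; the grasp point (between the pads) lies 19 mm behind it; z points along the fingers, y is the line along which they close (so a half turn about z gives the same grasp; the last joint's range is limited). The gripper opens to 94 mm and grips with 3 to 60 N. Pads are 16 mm wide; open, the fingers measure 119 mm over their backs; the gripper's body (75 mm by 177 mm) begins 78 mm behind the grasp point.
Start: joints at [-1.293, 0.087, 1.371, -0, 1.684, -0.103], TCP at [0.204, -0.511, 0.185] pointing down, gripper open.
Joint ranges: [-3.1, 3.1], [-0.76, 2.03], [0.27, 2.55], [-1.08, 4.22], [0.17, 2.65], [-2.57, 2.57]. Speed limits (rad/s): [2.79, 2.79, 3.14, 3.14, 3.14, 3.14].

INTERFACE

Orientations are given as a rotation vector (axis times angle).
In Python, from workcell import robot gives the robot as it stands.
- The arm moves only by the tool servo_tool, never from a script. Its argument "rows" is a list of rows, each a list of 5 numbers: the opening, from 0 (shut) to 1 (fully open), then the shift along the world's x, y, z in units of 30 cm (1.0 is 30 cm), then the turn about the world's z in units of 90 degrees (1.0 is 90 degrees). In form: [[hand, dx, dy, dz, yaw], ...]. A call has 1 to 10 rows; each row is the pose to reach, as a shift and turn from the pose commanded when the call began; what a row does not reach only later rows make up. A row lasts 1/8 s, in which the tool goes at most 62.5 mm and 10.7 degrees, less where a joint would pass 70% of its speed; a pose out of reach is approached as far as the arm can. A call with a number of a shift or a turn outside -1 to 1 is refused whole. A call with a gripper value outside its range is refused whole. The fingers move at their own pace and stop on an object; the grip force is fixed at half the most. Time passes only in rows, so rows that repeat a pose let the fingers close. It gives the time, the measured TCP pose, the force, the opening and the grip force at its end, in the units of the state.
- robot.observe(): the state, without advancing time (a new reading comes with each control period).
- robot.read_camera(name): name is "side" or "top"; returns the picture (420x560x3 uint8, blue, green, red); there is no depth.
- robot.calibration(name): a dict with "camera_matrix" (3x3 intrinsics, pixels), "D" ([k1, k2, p1, p2, k3] as OpenCV has them; the pictures are not rectified), "extrinsics" (4x4, takes a point from camera to world coordinates). Camera axes: x right, y up, looking along -z (the intrinsics and any distortion apply to the point x, -y, -z); pixel columns grow to the right and rows downward; lengths in m; the calibration is good to about 2 mm. A picture is of the moment at which its call begins. calibration takes no time and is no camera call.
- robot.sign_off(): hands the job in; it is judged then, once.
The state is a dict: "clock": time; "q": joint angles; "qd": joint speeds; "effort": joint torques, N m; "eef_pos": TCP position; "orientation": TCP orientation; "ft_force": force on the tool from outside, world axes, zero at the start; "torque": the same for the moment, N m; "width": opening from 0.0 (shut) to 1.0 (fully open); "finger_force": force on a finger pad.
Only numpy, scipy, OpenCV 4.12 (cv2) and the standard library are available. Lean on these libraries where they do the work, as an engineer would, in place of code of your own. Each camera call takes 0.05 s, during which the arm holds its last target. There are 200 camera calls.

## Working session

There is one attempt and no reset: what is moved stays moved. The work goes in short steps, Python scripts to look and compute and a tool call to move; the robot and the scene stay as the last step left them, time stands still between calls to the robot, and variables do not carry over. Pictures are saved under pics/ and viewed, at most 10 in all, crops included, and the job is handed in when it is done.

Besides the shell and the picture viewer there is one more tool, called after ">>>" as name(argument=value, ...), one argument or row to a line, values as JSON. servo_tool: Moves the arm, as the interface text tells. Shifts and turns lie within -1 to 1; 1 stands for 30 cm of shift or 90 degrees of turn. Its arguments: {"type":"object","properties":{"rows":{"type":"array","items":{"type":"array","items":{"type":"number"}}}},"required":["rows"]}

```bash
mkdir -p pics; python3 - <<'E'
from workcell import robot
import cv2
for n in("top","side"):
    cv2.imwrite(f"pics/{n}0.png",robot.read_camera(n)); c=robot.calibration(n); print(n,c)
s=robot.observe();print(s)
E
```

```text
top {'camera_matrix': array([[393.52122782,   0.        , 284.98573054],
       [  0.        , 393.52122782, 212.86357934],
       [  0.        ,   0.        ,   1.        ]]), 'D': array([0.02316414, 0.        , 0.        , 0.        , 0.        ]), 'extrinsics': array([[ 0.01316022,  0.99680937, -0.07872668,  0.40947999],
       [-0.99987705,  0.01244754, -0.00953657, -0.01944696],
       [-0.00852619,  0.07884251,  0.99685062,  1.15256842],
       [ 0.        ,  0.        ,  0.        ,  1.        ]])}
side {'camera_matrix': array([[414.34722512,   0.        , 279.91197573],
       [  0.        , 414.34722512, 206.54905325],
       [  0.        ,   0.        ,   1.        ]]), 'D': array([-0.09816444,  0.        ,  0.        ,  0.        ,  0.        ]), 'extrinsics': array([[ 0.95495258,  0.16122616, -0.24914191,  0.16035493],
       [-0.29649831,  0.48321841, -0.82376497, -1.1441019 ],
       [-0.01242251,  0.86052664,  0.50925395,  0.75510857],
       [ 0.        ,  0.        ,  0.        ,  1.        ]])}
{'clock': 0.1, 'q': array([-1.29309895e+00,  8.78911167e-02,  1.37209987e+00,  3.46747872e-06,
        1.68361735e+00, -1.03103092e-01]), 'qd': array([ 0.00083266, -0.00258523, -0.00224765,  0.00136849,  0.00098434,
       -0.00040315]), 'effort': array([ 2.59551634e-03, -3.41254342e+01, -3.03301764e+01,  7.20845908e-02,
        3.04400269e-02, -9.52894220e-05]), 'eef_pos': array([ 0.20426109, -0.51008026,  0.18431745]), 'orientation': array([-3.08284743e+00, -5.94172941e-01,  2.70486765e-04]), 'ft_force': array([ 0.19737324,  0.02248214, -0.13183696]), 'torque': array([0.01859406, 0.03225487, 0.00031319]), 'finger_force': 0.0, 'width': 0.9985209165425878}
```

View pics/top0.png

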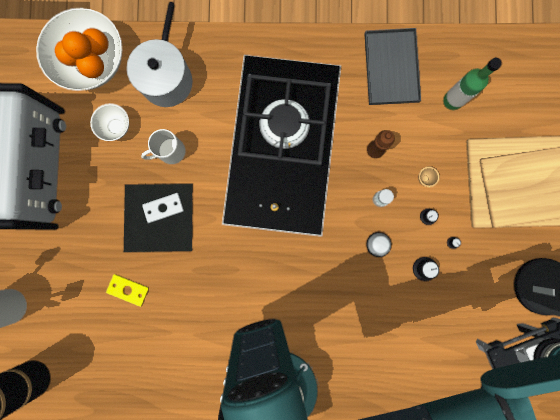

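View pics/side0.png

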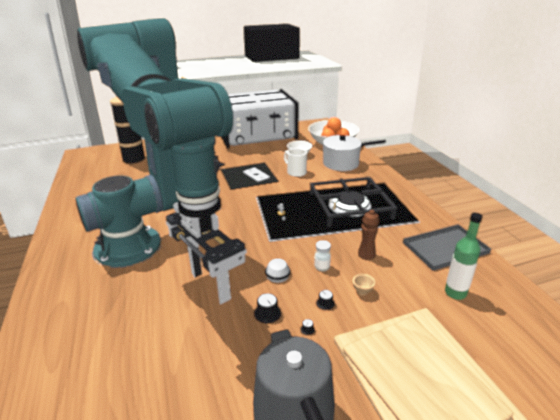

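Top view: plate at (162,208) on the mat (yellow decoy at (127,290)); spindle at (275,207) with pins about (261,206) and (288,208). Three knobs at (430,216), (454,243) and (427,268), so the middle size is probably the one at (430,216). Next I'll measure these.

```bash
cat > h.py <<'E'
import cv2, numpy as np
from workcell import robot
class Cam:
    def __init__(s,n):
        c=robot.calibration(n); s.n=n; s.K=c["camera_matrix"]; s.D=c["D"]; s.E=c["extrinsics"]
        s.R=s.E[:3,:3]@np.diag([1,-1,-1.]); s.o=s.E[:3,3]
    def ray(s,uv):
        p=cv2.undistortPoints(np.float64(uv).reshape(-1,1,2),s.K,s.D).reshape(-1,2)
        return np.c_[p,np.ones(len(p))]@s.R.T
    def at(s,uv,z):
        d=s.ray(uv); return s.o+d*((z-s.o[2])/d[:,2])[:,None]
    def px(s,P):
        q=(np.float64(P).reshape(-1,3)-s.o)@s.R
        return cv2.projectPoints(q,np.zeros(3),np.zeros(3),s.K,s.D)[0].reshape(-1,2)
    def img(s): return robot.read_camera(s.n)
def two(a,ua,b,ub):
    da,db=a.ray([ua])[0],b.ray([ub])[0]
    t=np.linalg.lstsq(np.c_[da,-db],b.o-a.o,rcond=None)[0]
    p,q=a.o+da*t[0],b.o+db*t[1]; return (p+q)/2,np.linalg.norm(p-q)
E
python3 - <<'E'
from h import *
T,S=Cam("top"),Cam("side")
it,is_=cv2.imread("pics/top0.png"),cv2.imread("pics/side0.png")
g=cv2.cvtColor(it,cv2.COLOR_BGR2GRAY)
# plate
m=np.zeros_like(g);m[186:249,127:190]=(g[186:249,127:190]>110)*255
cs=cv2.findContours(m,cv2.RETR_EXTERNAL,cv2.CHAIN_APPROX_NONE)[0];c=max(cs,key=cv2.contourArea)
P=T.at(c.reshape(-1,2),.009)[:,:2]; r=cv2.minAreaRect(np.float32(P)*1000);print("plate",r)
# hob
h=cv2.inRange(g,0,60)
# knobs
hsv=cv2.cvtColor(it,cv2.COLOR_BGR2HSV)
for n,(u,v) in dict(a=(430,216),b=(454,243),c=(427,268)).items():
    print(n,T.at([(u,v)],.03))
sp=it[190:225,250:300]; print(T.at([(275,207)],.044),T.at([(261,206),(288,208)],.018))
def up(i,x,y,w,hh,f): return cv2.resize(i[y:y+hh,x:x+w],None,fx=f,fy=f,interpolation=cv2.INTER_NEAREST)
a=up(it,245,190,60,40,6); b=up(it,400,195,60,40,6)
d=T; ps=S.px([T.at([(275,207)],.044)[0],T.at([(430,216)],.03)[0]]);print(ps)
q=[up(is_,int(p[0])-30,int(p[1])-20,60,40,6) for p in ps]
cv2.imwrite("pics/crop.png",np.vstack([np.hstack([a,b]),np.hstack(q)]))
E
```

```text
plate ((511.27850341796875, 350.0379333496094), (58.74274826049805, 109.8940658569336), 19.35927391052246)
a [[ 0.49434074 -0.42093883  0.03      ]]
b [[ 0.41879215 -0.48674295  0.03      ]]
c [[ 0.34760219 -0.41009634  0.03      ]]
[[0.51332015 0.0196343  0.044     ]] [[ 0.51816255  0.06116461  0.018     ]
 [ 0.51331405 -0.01713251  0.018     ]]
[[280.16286311 204.39657759]
 [324.5438008  293.30418607]]
```

View pics/crop.png

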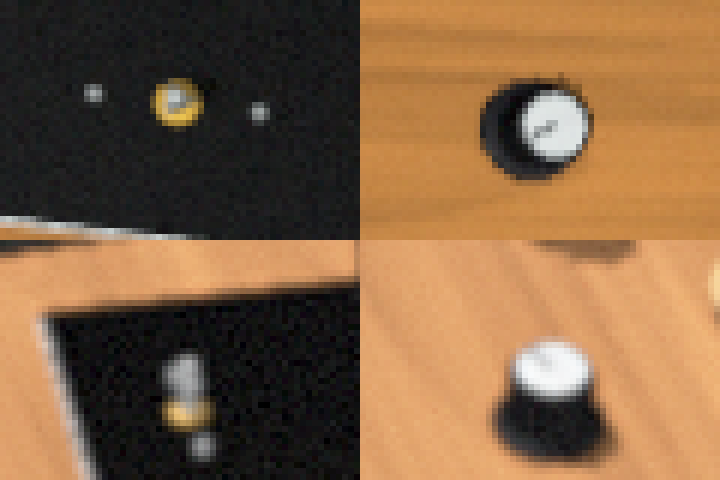

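The crop shows the pins at about (260.5,205.5) and (288.3,208.5) and the spindle at about (274.8,207). The middle knob has a white top disc at about (492,216) in the crop, which is (431,216) in the picture. Now subpixel centroids and the hob yaw.

```bash
python3 - <<'E'
from h import *
T,S=Cam("top"),Cam("side")
it,is_=cv2.imread("pics/top0.png"),cv2.imread("pics/side0.png")
gt,gs=[cv2.cvtColor(i,cv2.COLOR_BGR2GRAY).astype(float) for i in(it,is_)]
def cen(g,u,v,r,th):
    u,v=int(u),int(v);y,x=np.mgrid[v-r:v+r+1,u-r:u+r+1];w=np.clip(g[v-r:v+r+1,u-r:u+r+1]-th,0,None)
    return np.array([(x*w).sum(),(y*w).sum()])/w.sum()
L=cen(gt,260,205,3,60);R=cen(gt,288,208,3,60)
pl,pr=T.at([L,R],.017);d=pl-pr
print("pins",L,R,pl,pr,np.linalg.norm(d),"mid",(pl+pr)/2,"yaw",np.degrees(np.arctan2(-d[0],d[1])))
# hob outline via wood/not-wood
hsv=cv2.cvtColor(it,cv2.COLOR_BGR2HSV); wood=cv2.inRange(hsv,(5,60,60),(25,255,255))
m=np.zeros_like(wood);m[45:245,215:350]=255-wood[45:245,215:350]
m=cv2.morphologyEx(m,cv2.MORPH_CLOSE,np.ones((9,9)))
c=max(cv2.findContours(m,cv2.RETR_EXTERNAL,cv2.CHAIN_APPROX_NONE)[0],key=cv2.contourArea)
r=cv2.minAreaRect(np.float32(T.at(c.reshape(-1,2),.008)[:,:2]*1000));print("hob",r)
for n,(u,v,rr) in dict(mid=(431,216,8),small=(454,243,6),big=(429,268,9)).items():
    w=(gt[v-rr:v+rr+1,u-rr:u+rr+1]>150).astype(np.uint8);print(n,"diam",2*np.sqrt(w.sum()/np.pi)*2.85)
k=cen(gt,432,216,7,120);ks=cen(gs,326,295,9,150)
# find side white top near
w=np.zeros_like(gs,np.uint8);w[280:310,305:345]=(gs[280:310,305:345]>170);
n,lab,st,ce=cv2.connectedComponentsWithStats(w);print(st,ce)
i=1+np.argmax(st[1:,4]);print("knob",T.at([k],.032),S.at([ce[i]],.032),two(T,k,S,ce[i]))
# plate holes from top
x,y,ww,hh=140,190,46,36
m=(gt[y:y+hh,x:x+ww]>110).astype(np.uint8)
cs,hi=cv2.findContours(m,cv2.RETR_CCOMP,cv2.CHAIN_APPROX_NONE)
n,lab,st,ce=cv2.connectedComponentsWithStats(1-m)
for s,q in zip(st,ce):
    if s[4]<200: print("hole",s[4],T.at([q+[x,y]],.009))
# pin in side view
pz=S.px([pl,pr,(pl+pr)/2*[1,1,0]+[0,0,.044]]);print(pz,cen(gs,*pz[1].round(),4,60))
E
```

```text
pins [260.13953488 205.05919662] [287.7360179  208.21252796] [0.52096817 0.0637814  0.017     ] [ 0.51277787 -0.01637349  0.017     ] 0.08057224571873983 mid [0.51687302 0.02370396 0.017     ] yaw -5.834283449703664
hob ((704.729248046875, 3.5338134765625), (294.3736572265625, 514.44091796875), 84.02471160888672)
mid diam 30.677545964306432
small diam 22.511164383555478
big diam 43.976506157206536
[[     0      0    560    420 234489]
 [   305    280     18     30    351]
 [   320    280     25     30    201]
 [   332    280     13     23    159]] [[279.36891709 209.24791781]
 [310.68660969 294.07122507]
 [330.08457711 294.25373134]
 [340.02515723 287.42767296]]
knob [[ 0.49538491 -0.42767558  0.032     ]] [[ 0.45904793 -0.41452665  0.032     ]] (array([ 0.47662137, -0.42048067,  0.03650278]), np.float64(0.03793267996934214))
hole 7 [[0.5247056  0.31247508 0.009     ]]
hole 58 [[0.51102197 0.35034407 0.009     ]]
hole 8 [[0.49772896 0.38845994 0.009     ]]
[[278.60782724 204.66285033]
 [283.28765557 216.48652896]
 [280.80319819 203.65838317]] [281.56947508 214.42699603]
```

>>> servo_tool(
  rows=[
    [1,0.5,1,0,0.5],
    [1,0.5,1,0,0.5],
    [1,0.5,1,0,0.5],
    [1,0.5,1,0,0.5],
    [1,0.5,1,0,0.5],
    [1,0.5,1,0,0.5],
    [1,0.5,1,0,0.5],
  ],
)

```text
clock: 0.98
eef_pos: [0.3547, -0.2093, 0.1852]
orientation: [-2.619, -1.734, 0.0]
ft_force: [0.3, 0.4, -0.1]
width: 1.0
finger_force: 0.0
```

>>> servo_tool(
  rows=[
    [1,0.5,1,0,0.47],
    [1,0.5,1,0,0.47],
    [1,0.5,1,0,0.47],
    [1,0.5,1,0,0.47],
    [1,0.5,1,0,0.47],
    [1,0.5,1,0,0.47],
    [1,0.5,1,0,0.47],
  ],
)

```text
clock: 1.85
eef_pos: [0.5049, 0.0892, 0.1844]
orientation: [-1.82, -2.56, 0.003]
ft_force: [-0.4, -0.3, -0.5]
width: 1.003
finger_force: 0.0
```

```bash
cat >> h.py <<'E'
def st():
    s=robot.observe();r=s["orientation"];R=cv2.Rodrigues(np.array(r))[0];y=R[:,1]
    print("t",round(s["clock"],2),"p",s["eef_pos"].round(4),"close",np.degrees(np.arctan2(y[1],y[0])).round(2)%180,"tilt",R[:,2].round(3),"F",s["ft_force"].round(2),"M",s["torque"].round(3),"w",round(s["width"],3),"ff",round(s["finger_force"],1),"q",s["q"].round(2));return s
E
python3 -c "
from h import *
st()
T,S=Cam('top'),Cam('side')
i=cv2.imread('pics/top0.png');h=cv2.cvtColor(i,cv2.COLOR_BGR2HSV)
def c(h,x0,y0,x1,y1):
    m=np.zeros(h.shape[:2],np.uint8);m[y0:y1,x0:x1]=cv2.inRange(h,(0,0,130),(180,60,255))[y0:y1,x0:x1]
    n,l,s,ce=cv2.connectedComponentsWithStats(m);k=1+np.argmax(s[1:,4]);print(s[k]);return ce[k]
a=c(h,415,200,445,235);b=c(cv2.cvtColor(cv2.imread('pics/side0.png'),cv2.COLOR_BGR2HSV),308,280,344,310)
print(a,b,T.at([a],.032),S.at([b],.032),two(T,a,S,b))
"
```

```text
t 1.85 p [0.5049 0.0892 0.1844] close 19.18 tilt [-0.002 -0.001 -1.   ] F [-0.36 -0.28 -0.47] M [-0.061 -0.073  0.01 ] w 1.003 ff 0.0 q [ 0.06  0.01  1.46 -0.    1.68 -0.27]
[427 210  11  11  93]
[319 290  14   9  97]
[432.         215.44086022] [325.53608247 294.06185567] [[ 0.49585149 -0.42586922  0.032     ]] [[ 0.49473229 -0.42632466  0.032     ]] (array([ 0.49543823, -0.42588981,  0.0315147 ]), np.float64(0.0009380019250228384))
```

>>> servo_tool(
  rows=[
    [1,0.02,0.5,0,0],
    [1,0.021,0.87,-0.2,0],
    [1,0.021,0.87,-0.2,0],
    [1,0.021,0.87,-0.2,0],
    [1,0.021,0.87,-0.2,0],
    [1,0.021,0.87,-0.45,0],
    [1,0.021,0.87,-0.5,0],
    [1,0.021,0.87,-0.5,0],
  ],
)

```text
clock: 2.85
eef_pos: [0.5096, 0.3469, 0.0325]
orientation: [-1.824, -2.556, 0.01]
ft_force: [-0.1, 0.5, 0.3]
width: 1.001
finger_force: 0.0
```

```bash
python3 -c "
from h import *
st()
i=Cam('side').img();cv2.imwrite('pics/side1.png',cv2.resize(i[100:240,170:350],None,fx=4,fy=4))"
```

```text
t 2.85 p [0.5096 0.3469 0.0325] close 18.97 tilt [-0.005 -0.004 -1.   ] F [-0.13  0.55  0.31] M [-0.022 -0.111 -0.006] w 1.001 ff 0.0 q [ 0.51  0.31  1.41 -0.    1.42  0.18]
```

View pics/side1.png

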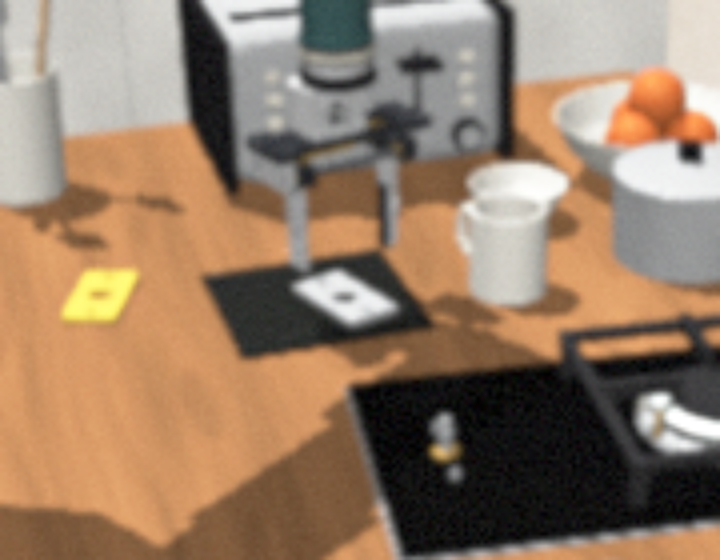

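The open fingers straddle the plate cleanly: tips near (300,265) and (388,240) in the crop, plate at (345,297).

>>> servo_tool(
  rows=[
    [1,0,0,-0.04,0],
    [1,0,0,-0.08,0],
    [1,0,0,-0.08,0],
    [1,0,0,-0.08,0],
  ],
)

```text
clock: 3.4
eef_pos: [0.5108, 0.3505, 0.0116]
orientation: [1.821, 2.559, 0.001]
ft_force: [-0.4, -0.1, -0.3]
width: 0.999
finger_force: 0.0
```

```bash
python3 -c "
from h import *
st()"
```

```text
t 3.4 p [0.5108 0.3505 0.0116] close 19.13 tilt [ 0.  0. -1.] F [-0.45 -0.1  -0.33] M [-0.02  -0.07   0.007] w 0.999 ff 0.0 q [ 0.51  0.33  1.43 -0.    1.38  0.18]
```

>>> servo_tool(
  rows=[
    [1,0,0,-0.022,0.003],
    [1,0,0,-0.022,0.003],
    [0,0,0,-0.022,0.003],
    [0,0,0,-0.022,0.003],
    [0,0,0,-0.022,0.003],
    [0,0,0,-0.022,0.003],
    [0,0,0,-0.022,0.003],
    [0,0,0,-0.022,0.003],
  ],
)

```text
clock: 4.4
eef_pos: [0.5107, 0.3503, 0.0048]
orientation: [1.816, 2.564, 0.0]
ft_force: [-0.5, -0.2, -0.7]
width: 0.392
finger_force: 0.0
```

>>> servo_tool(
  rows=[
    [0,0,0,0.05,0],
    [0,0,0,0.15,0],
    [0,0,0,0.25,0],
    [0,0,0,0.25,0],
    [0,0,0,0.25,0],
  ],
)

```text
clock: 5.03
eef_pos: [0.5103, 0.3502, 0.0792]
orientation: [-1.816, -2.564, 0.001]
ft_force: [0.4, 0.1, -0.6]
width: 0.008
finger_force: 0.0
```

```bash
python3 -c "
from h import *
st()"
```

```text
t 5.03 p [0.5103 0.3502 0.0792] close 19.39 tilt [-0.001 -0.    -1.   ] F [ 0.43  0.14 -0.56] M [-0.073 -0.092  0.018] w 0.008 ff 0.0 q [ 0.51  0.28  1.36 -0.    1.5   0.17]
```

```bash
python3 -c "
from h import *
i=Cam('side').img();j=Cam('top').img()
cv2.imwrite('pics/m2.png',np.hstack([cv2.resize(i[100:220,200:320],None,fx=3.2,fy=3.2),cv2.resize(j[170:290,100:220],None,fx=3.2,fy=3.2)]))"
```

```text
(no output)
```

View pics/m2.png

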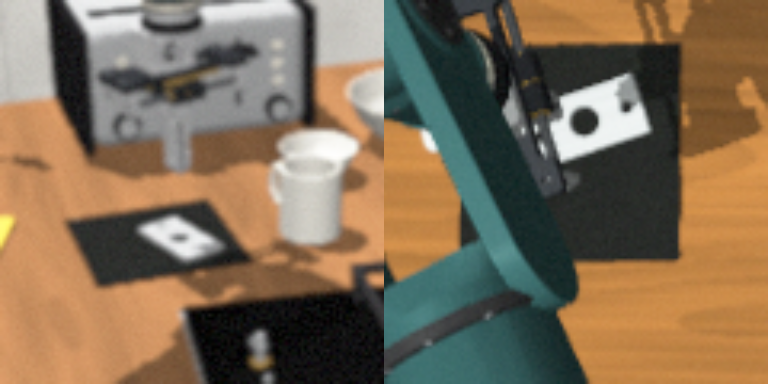

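```bash
python3 -c "
from h import *
S,T=Cam('side'),Cam('top');p=robot.observe()['eef_pos']
print(S.px(p),T.px(p),S.px([.5112,.3502,.009]),T.px([.5112,.3502,.009]))
print(S.at([(180/3.2+200,238/3.2+100)],.009))
for u in[(178,168),(178,172)]: print(two(S,(u[0]/3.2+200,u[1]/3.2+100),S,(0,0)) if 0 else S.at([(u[0]/3.2+200,u[1]/3.2+100)],p[2]))"
```

```text
[[254.80546617 157.91106314]] [[154.26350109 205.65492154]] [[255.84302916 173.25600868]] [[162.18964258 207.43989962]]
[[0.51019313 0.33957214 0.009     ]]
[[0.52647316 0.40214901 0.07794217]]
[[0.52325317 0.38953493 0.07794217]]
```

The fingers shut above the plate. It hasn't moved: its hole is still at top pixel (163,208). The tip shows about 4 px (about 15 mm) higher than the reported TCP predicts. I'll reopen and feel my way down by force.

>>> servo_tool(
  rows=[
    [1,0,0,0,0],
    [1,0,0,0,0],
    [1,0,0,0,0],
    [1,0,0,0,0],
    [1,0,0,0,0],
    [1,0,0,0,0],
    [1,0,0,-0.12,0],
    [1,0,0,-0.25,0],
    [1,0,0,-0.25,0],
    [1,0,0,-0.25,0],
  ],
)

```text
clock: 6.38
eef_pos: [0.5115, 0.3509, 0.0063]
orientation: [1.815, 2.563, 0.003]
ft_force: [0.1, -0.6, -0.2]
width: 0.997
finger_force: 0.0
```

>>> servo_tool(
  rows=[
    [1,0,0,-0.006,0],
    [1,0,0,-0.012,0],
    [1,0,0,-0.018,0],
    [1,0,0,-0.018,0],
  ],
)

```text
clock: 6.88
eef_pos: [0.5106, 0.3503, -0.0006]
orientation: [1.816, 2.564, -0.0]
ft_force: [0.5, 0.8, 0.2]
width: 0.999
finger_force: 0.0
```

>>> servo_tool(
  rows=[
    [1,0,0,-0.006,0],
    [1,0,0,-0.012,0],
    [1,0,0,-0.012,0],
  ],
)

```text
clock: 7.25
eef_pos: [0.5105, 0.3502, -0.0046]
orientation: [-1.816, -2.564, 0.001]
ft_force: [0.6, -0.5, -0.5]
width: 1.002
finger_force: 0.0
```

>>> servo_tool(
  rows=[
    [1,0,0,-0.006,0],
    [1,0,0,-0.012,0],
    [1,0,0,-0.012,0],
  ],
)

```text
clock: 7.62
eef_pos: [0.5106, 0.3503, -0.0081]
orientation: [-1.816, -2.564, 0.001]
ft_force: [-0.3, -0.2, 0.2]
width: 0.997
finger_force: 0.0
```

>>> servo_tool(
  rows=[
    [1,0,0,-0.004,0],
    [1,0,0,-0.007,0],
    [1,0,0,-0.007,0],
  ],
)

```text
clock: 8.0
eef_pos: [0.5106, 0.3503, -0.01]
orientation: [-1.816, -2.564, 0.0]
ft_force: [-0.2, -0.7, -0.1]
width: 0.999
finger_force: 0.0
```

>>> servo_tool(
  rows=[
    [1,0,0,-0.003,0],
    [1,0,0,-0.007,0],
    [1,0,0,-0.007,0],
  ],
)

```text
clock: 8.38
eef_pos: [0.5106, 0.3503, -0.0122]
orientation: [-1.816, -2.564, 0.0]
ft_force: [1.1, 0.7, -0.3]
width: 1.002
finger_force: 0.0
```

>>> servo_tool(
  rows=[
    [1,0,0,-0.003,0],
    [1,0,0,-0.005,0],
    [1,0,0,-0.005,0],
  ],
)

```text
clock: 8.75
eef_pos: [0.5107, 0.3504, -0.0136]
orientation: [1.816, 2.564, -0.0]
ft_force: [0.7, 0.4, -0.7]
width: 1.001
finger_force: 0.0
```

>>> servo_tool(
  rows=[
    [1,0,0,-0.003,0],
    [1,0,0,-0.005,0],
    [1,0,0,-0.005,0],
  ],
)

```text
clock: 9.12
eef_pos: [0.5106, 0.3503, -0.0151]
orientation: [-1.816, -2.564, 0.0]
ft_force: [-0.3, -0.1, -0.2]
width: 1.001
finger_force: 0.0
```

>>> servo_tool(
  rows=[
    [0.5,0,0,0,0],
    [0.5,0,0,0,0],
    [0.5,0,0,0,0],
    [0.5,0,0,0,0],
    [0.5,0,0,0,0],
    [0.5,0,0,0,0],
  ],
)

```text
clock: 9.88
eef_pos: [0.5106, 0.3503, -0.015]
orientation: [-1.816, -2.564, 0.0]
ft_force: [0.1, 0.1, 0.9]
width: 0.588
finger_force: 30.0
```

Gripped: width 0.588 × 94 = 55.3 mm, matching the 56 mm plate. The reported TCP is about 19 mm above the real tips, so from here I work relative to this grasp: flush means a reported z of about -0.010.

>>> servo_tool(
  rows=[
    [0.5,0,0,0.1,0],
    [0.5,0,0,0.22,0],
    [0.5,0,0,0.25,0],
    [0.5,0.005,-0.1,0.25,-0.08],
    [0.5,0.01,-0.25,0.25,-0.16],
    [0.5,0.01,-0.4,0.25,-0.22],
    [0.5,0.01,-0.55,0.25,-0.281],
    [0.5,0.01,-0.65,0.25,-0.281],
    [0.5,0.01,-0.7,0.25,-0.281],
    [0.5,0.01,-0.7,0.25,-0.281],
  ],
)

```text
clock: 11.12
eef_pos: [0.5134, 0.14, 0.0592]
orientation: [-2.334, -2.102, 0.001]
ft_force: [-1.2, 0.1, -0.9]
width: 0.591
finger_force: 30.0
```

>>> servo_tool(
  rows=[
    [0.5,0.005,-0.1,0,0],
    [0.5,0.01,-0.25,0,0],
    [0.5,0.01,-0.34,0,0],
    [0.5,0.01,-0.38,0,0],
    [0.5,0.01,-0.389,0,0],
    [0.5,0.01,-0.389,0,0],
    [0.5,0.01,-0.389,0,0],
  ],
)

```text
clock: 12.0
eef_pos: [0.5167, 0.0247, 0.06]
orientation: [-2.331, -2.106, -0.001]
ft_force: [-0.1, 0.4, -1.8]
width: 0.589
finger_force: 30.0
```

```bash
python3 -c "
from h import *
s=st();S,T=Cam('side'),Cam('top')
i=S.img();j=T.img();cv2.imwrite('pics/s3.png',i);cv2.imwrite('pics/t3.png',j)
cv2.imwrite('pics/m3.png',np.hstack([cv2.resize(i[150:250,230:330],None,fx=4,fy=4),cv2.resize(j[150:250,220:320],None,fx=4,fy=4)]))"
```

```text
t 12.0 p [0.5167 0.0247 0.06  ] close 174.18 tilt [ 0.  0. -1.] F [-0.12  0.37 -1.85] M [ 0.022 -0.045 -0.015] w 0.589 ff 30.0 q [-0.06  0.07  1.64  0.    1.43  0.04]
```

View pics/m3.png

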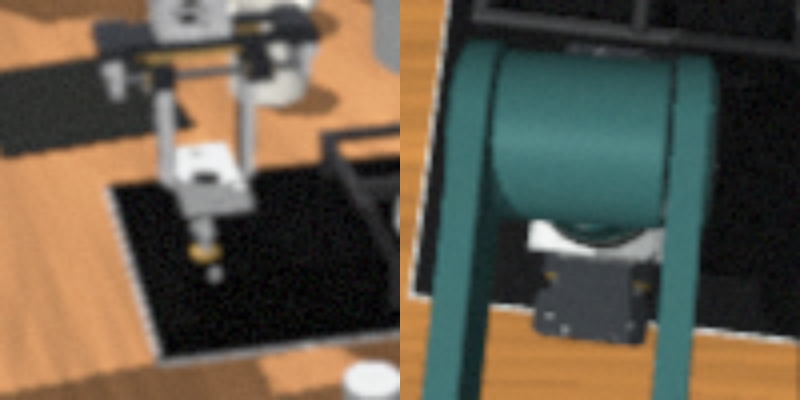

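```bash
python3 -c "
from h import *
S=Cam('side');p=np.array([.5167,.0247,.084]);a=np.radians(-5.9);X=np.array([np.cos(a),np.sin(a),0]);Y=np.array([-X[1],X[0],0])
g=cv2.cvtColor(cv2.imread('pics/s3.png'),cv2.COLOR_BGR2GRAY)
pts=[p,p+.028*X-.054*Y,p-.028*X-.054*Y,p+.028*X-.054*Y-[0,0,.006],p-.028*X-.054*Y-[0,0,.006],p-.028*X+.054*Y,p+.028*X+.054*Y,p-.04*Y,p+.04*Y]
print(S.px(pts).round(1).tolist())
print(g[182:206,266:298:1])
"
```

```text
[[280.5, 193.2], [292.2, 200.1], [275.4, 202.0], [292.2, 201.7], [275.4, 203.6], [269.5, 186.8], [285.3, 185.1], [282.9, 199.0], [278.2, 187.8]]
[[ 42  55  81 115 155 177 167 142 108 103 105 130 152 172 178 174 168 166
  169 165 165 156 138 112 123 156 171 166 163 162 163 164]
 [ 80  90 103 130 158 172 172 155 142 154 157 164 172 181 178 176 171 165
  167 166 166 158 136 108 126 158 171 164 156 159 165 162]
 [131 143 147 151 158 172 172 165 162 166 170 176 178 183 182 182 177 173
  171 172 172 168 139 111 121 160 167 162 157 160 164 160]
 [157 165 163 156 163 177 173 165 164 176 179 186 187 192 195 203 199 196
  200 199 187 171 140 113 123 159 166 160 153 159 164 164]
 [166 163 158 153 160 173 171 171 183 199 207 207 209 217 225 230 235 233
  232 233 215 190 150 112 123 158 169 160 155 157 163 167]
 [165 167 159 145 156 174 174 175 210 232 233 223 215 220 229 237 239 242
  240 239 229 200 155 115 121 159 173 163 161 161 163 164]
 [161 162 158 145 154 169 172 181 222 237 237 223 207 205 224 235 238 241
  240 242 237 219 171 121 124 158 170 170 163 167 167 167]
 [162 159 159 150 157 16
[... 1537 characters left out ...]
7 155 148 128  82  43  27  10  15]
 [ 19  12  16  16  14  13   3  26  61 102 139 149 155 154 157 151 157 149
  151 154 159 154 153 147 148 145 120  81  34  11   8  22]
 [ 16  25   5  23  22   2  19  29  39  87 133 153 155 150 153 152 145 143
  143 145 145 143 128 115 114 105  89  61  36  15  14  24]
 [ 18  11  20   2  18  11  11  20  30  67 112 135 133 128 124 125 118 106
   97  96  92  83  74  66  61  54  41  33  24  25  22  17]
 [ 14  28  29  12  11  10  15   2  18  46  74  94 101 107 124 129 108  68
   50  34  38  37  32  26  24  22  20   8  22   9  15   5]
 [  9   7  21   9  18  14  12  26  21  14  31  71 113 130 143 145 119  68
   20   8  14  18   9  10   4  12  24  21  11  21   9  17]]
```

The side view shows the plate held level above the spindle, its near half in shadow. Its corners match the projection of the reported pose to within 1 px, e.g. (275,203) and (292,202). I'll lower to just above the pins, then go slowly.

>>> servo_tool(
  rows=[
    [0.5,0,-0.004,0,0],
    [0.5,0,-0.004,-0.06,0],
    [0.5,0,-0.004,-0.12,0],
    [0.5,0,-0.004,-0.16,0],
    [0.5,0,-0.004,-0.18,0],
    [0.5,0,-0.004,-0.18,0],
    [0.5,0,-0.004,-0.18,0],
  ],
)

```text
clock: 12.98
eef_pos: [0.5173, 0.0224, 0.0066]
orientation: [2.332, 2.103, 0.002]
ft_force: [-0.1, 0.2, -2.1]
width: 0.588
finger_force: 30.0
```

>>> servo_tool(
  rows=[
    [0.5,0,0,-0.008,0],
    [0.5,0,0,-0.016,0],
    [0.5,0,0,-0.024,0],
    [0.5,0,0,-0.03,0],
    [0.5,0,0,-0.03,0],
  ],
)

```text
clock: 13.6
eef_pos: [0.5165, 0.0225, -0.0033]
orientation: [-2.333, -2.104, 0.0]
ft_force: [0.8, 0.4, -1.2]
width: 0.589
finger_force: 30.0
```

>>> servo_tool(
  rows=[
    [0.5,0,0.003,-0.004,0],
    [0.5,0,0.003,-0.008,0],
    [0.5,0,0.003,-0.012,0],
    [0.5,0,0.003,-0.012,0],
  ],
)

```text
clock: 14.1
eef_pos: [0.5166, 0.0234, -0.0068]
orientation: [-2.333, -2.104, 0.0]
ft_force: [0.5, -0.0, -1.1]
width: 0.59
finger_force: 30.0
```

>>> servo_tool(
  rows=[
    [0.5,0,0,-0.004,0],
    [0.5,0,0,-0.008,0],
    [0.5,0,0,-0.01,0],
    [0.5,0,0,-0.01,0],
  ],
)

```text
clock: 14.6
eef_pos: [0.5167, 0.0234, -0.0097]
orientation: [2.333, 2.104, 0.0]
ft_force: [0.7, 0.3, -0.4]
width: 0.59
finger_force: 30.0
```

>>> servo_tool(
  rows=[
    [0.5,0,0,-0.003,0],
    [0.5,0,0,-0.003,0],
    [0.5,0,0,-0.003,0],
  ],
)

```text
clock: 14.98
eef_pos: [0.5167, 0.0234, -0.0101]
orientation: [2.333, 2.104, 0.0]
ft_force: [-2.6, -0.5, 2.8]
width: 0.591
finger_force: 30.0
```

>>> servo_tool(
  rows=[
    [0.9,0,0,0,0],
    [0.9,0,0,0,0],
    [0.9,0,0,0,0],
    [0.9,0,0,0,0],
    [0.9,0,0,0,0],
    [0.9,0,0,0,0],
    [0.9,0,0,0.1,0],
    [0.9,0,0,0.25,0],
    [0.9,0,0,0.45,0],
    [0.9,0,0,0.45,0],
  ],
)

```text
clock: 16.23
eef_pos: [0.5207, 0.0231, 0.1311]
orientation: [2.326, 2.098, 0.014]
ft_force: [0.4, -0.6, -0.4]
width: 0.903
finger_force: 0.0
```

>>> servo_tool(
  rows=[
    [0.9,0,-0.2,0.05,0.1],
    [0.9,0,-0.4,0.05,0.2],
    [0.9,0,-0.6,0.05,0.3],
    [0.9,-0.03,-0.8,0.05,0.4],
    [0.9,-0.03,-0.9,0.05,0.5],
    [0.9,-0.03,-0.9,0.05,0.5],
  ],
)

```text
clock: 16.98
eef_pos: [0.5067, -0.2483, 0.1377]
orientation: [-1.355, -2.831, -0.0]
ft_force: [-0.3, 0.4, -0.4]
width: 0.897
finger_force: 0.0
```

```bash
python3 -c "
from h import *
s=st();S,T=Cam('side'),Cam('top')
i=S.img();j=T.img();cv2.imwrite('pics/s4.png',i);cv2.imwrite('pics/t4.png',j)
cv2.imwrite('pics/m4.png',np.hstack([cv2.resize(i[180:240,240:300],None,fx=6,fy=6),cv2.resize(j[180:240,245:305],None,fx=6,fy=6)]))
g=cv2.cvtColor(j,cv2.COLOR_BGR2GRAY);x,y=250,192;m=np.zeros_like(g);m[y:225,x:300]=(g[y:225,x:300]>110)*255
c=max(cv2.findContours(m,cv2.RETR_EXTERNAL,cv2.CHAIN_APPROX_NONE)[0],key=cv2.contourArea)
print(cv2.minAreaRect(np.float32(T.at(c.reshape(-1,2),.014)[:,:2]*1000)))"
```

```text
t 16.98 p [ 0.5067 -0.2483  0.1377] close 38.84 tilt [-0.002  0.001 -1.   ] F [-0.32  0.37 -0.43] M [-0.041 -0.109 -0.029] w 0.897 ff 0.0 q [-0.56  0.13  1.41 -0.    1.6  -1.23]
((518.6366577148438, 23.658912658691406), (110.55075073242188, 58.683387756347656), 84.12508392333984)
```

View pics/m4.png

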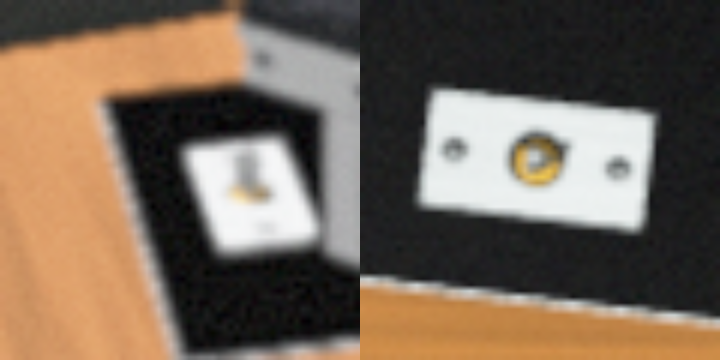

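The top view shows the plate seated: both pins visible in their holes at (320.5,204.8) and (348,208) and the spindle centred, with the last contact force at 2.8 N. Now the knob. I'll grip it twice at right angles so that it is centred on the tool.

>>> servo_tool(
  rows=[
    [0.75,-0.02,-0.2,0,-0.1],
    [0.75,-0.038,-0.4,0,-0.2],
    [0.75,-0.038,-0.55,-0.1,-0.3],
    [0.75,-0.038,-0.593,-0.2,-0.43],
    [0.75,-0.038,-0.593,-0.26,-0.43],
    [0.75,-0.038,-0.593,-0.26,-0.43],
    [0.75,-0.038,-0.593,-0.26,-0.43],
  ],
)

```text
clock: 17.95
eef_pos: [0.4975, -0.4237, 0.0632]
orientation: [2.209, 2.231, 0.0]
ft_force: [0.3, 0.2, 0.7]
width: 0.752
finger_force: 0.0
```

```bash
python3 -c "
from h import *
s=st()
i=Cam('side').img();cv2.imwrite('pics/m5.png',cv2.resize(i[200:350,230:430],None,fx=4,fy=4))"
```

```text
t 17.95 p [ 0.4975 -0.4237  0.0632] close 0.57 tilt [ 0.002 -0.001 -1.   ] F [0.27 0.19 0.69] M [-0.014 -0.079 -0.003] w 0.752 ff 0.0 q [-0.79  0.36  1.28  0.    1.49 -0.8 ]
```

View pics/m5.png

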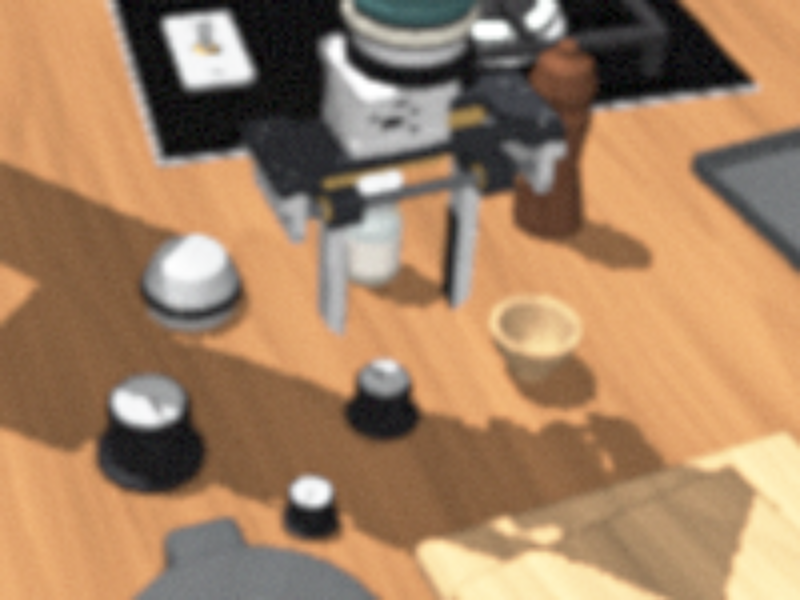

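Fingers are over the middle knob: tips at about (332,325) and (458,303), knob at (383,390), bystanders clear.

>>> servo_tool(
  rows=[
    [0.75,-0.005,-0.006,-0.05,0],
    [0.75,-0.005,-0.006,-0.1,0],
    [0.75,-0.005,-0.006,-0.15,0],
    [0.75,-0.005,-0.006,-0.2,0],
    [0.75,-0.005,-0.006,-0.225,0],
    [0.75,-0.005,-0.006,-0.235,0],
    [0.75,-0.005,-0.006,-0.235,0],
  ],
)

```text
clock: 18.88
eef_pos: [0.495, -0.4265, -0.0089]
orientation: [2.213, 2.229, 0.0]
ft_force: [-0.8, 0.0, -0.3]
width: 0.749
finger_force: 0.0
```

>>> servo_tool(
  rows=[
    [0.3,0,0,0,0],
    [0.3,0,0,0,0],
    [0.3,0,0,0,0],
    [0.3,0,0,0,0],
    [0.3,0,0,0,0],
    [0.3,0,0,0,0],
    [0.3,0,0,0,0],
  ],
)

```text
clock: 19.75
eef_pos: [0.4948, -0.4264, -0.0088]
orientation: [2.214, 2.229, 0.0]
ft_force: [-0.1, 0.1, 1.2]
width: 0.381
finger_force: 30.0
```

>>> servo_tool(
  rows=[
    [0.7,0,0,0,0],
    [0.7,0,0,0,0],
    [0.7,0,0,0,0],
    [0.7,0,0,0,0],
    [0.7,0,0,0,-0.11],
    [0.7,0,0,0,-0.22],
    [0.7,0,0,0,-0.33],
    [0.7,0,0,0,-0.44],
    [0.7,0,0,0,-0.55],
    [0.7,0,0,0,-0.66],
  ],
)

```text
clock: 21.0
eef_pos: [0.4948, -0.4263, -0.0091]
orientation: [3.03, 0.831, -0.0]
ft_force: [-0.0, -0.6, -0.1]
width: 0.701
finger_force: 0.0
```

>>> servo_tool(
  rows=[
    [0.7,0,0,0,-0.11],
    [0.7,0,0,0,-0.22],
    [0.7,0,0,0,-0.34],
    [0.7,0,0,0,-0.34],
    [0.7,0,0,0,-0.34],
    [0.3,0,0,0,-0.34],
    [0.3,0,0,0,-0.34],
    [0.3,0,0,0,-0.34],
    [0.3,0,0,0,-0.34],
    [0.3,0,0,0,-0.34],
  ],
)

```text
clock: 22.25
eef_pos: [0.4948, -0.4262, -0.009]
orientation: [-3.142, -0.011, 0.0]
ft_force: [-0.1, 1.2, 0.6]
width: 0.371
finger_force: 30.0
```

```bash
python3 -c "
from h import *
s=st()"
```

```text
t 22.25 p [ 0.4948 -0.4262 -0.009 ] close 90.41 tilt [-0.  0. -1.] F [-0.06  1.25  0.59] M [ 0.11   0.02  -0.014] w 0.371 ff 30.0 q [-0.8   0.42  1.36  0.    1.36  0.77]
```

>>> servo_tool(
  rows=[
    [0.3,0,0,0.1,0],
    [0.3,0,0,0.25,0],
    [0.3,0,0,0.33,0],
    [0.3,0,0.1,0.33,0],
    [0.3,0,0.25,0.33,0],
    [0.3,0,0.42,0.33,0],
    [0.3,0,0.6,0.33,0],
    [0.3,0.02,0.75,0.33,0],
    [0.3,0.03,0.9,0.33,0],
    [0.3,0.03,0.9,0.33,0],
  ],
)

```text
clock: 23.5
eef_pos: [0.5038, -0.1537, 0.0901]
orientation: [-3.141, -0.018, -0.0]
ft_force: [0.4, -0.4, -0.3]
width: 0.381
finger_force: 30.0
```

>>> servo_tool(
  rows=[
    [0.3,0.02,0.15,0,0],
    [0.3,0.04,0.3,0,0],
    [0.3,0.043,0.45,0,0],
    [0.3,0.043,0.56,0,0],
    [0.3,0.043,0.598,0,0],
    [0.3,0.043,0.598,0,0],
    [0.3,0.043,0.598,0,0],
    [0.3,0.043,0.598,0,0],
  ],
)

```text
clock: 24.5
eef_pos: [0.5168, 0.0218, 0.09]
orientation: [3.141, 0.008, -0.0]
ft_force: [-0.1, 0.7, -0.4]
width: 0.378
finger_force: 30.0
```

```bash
python3 -c "
from h import *
s=st();S=Cam('side')
i=S.img();cv2.imwrite('pics/s6.png',i);cv2.imwrite('pics/m6.png',cv2.resize(i[150:250,230:330],None,fx=5,fy=5))
p=s['eef_pos'];print(S.px([p*[1,1,0]+[0,0,.032+p[2]+.009],p*[1,1,0]+[0,0,p[2]+.009]]))"
```

```text
t 24.5 p [0.5168 0.0218 0.09  ] close 90.29 tilt [-0. -0. -1.] F [-0.08  0.66 -0.37] M [0.    0.053 0.024] w 0.378 ff 30.0 q [-0.07  0.05  1.6  -0.    1.49  1.5 ]
[[280.66037201 181.161675  ]
 [280.77075271 189.70192161]]
```

View pics/m6.png

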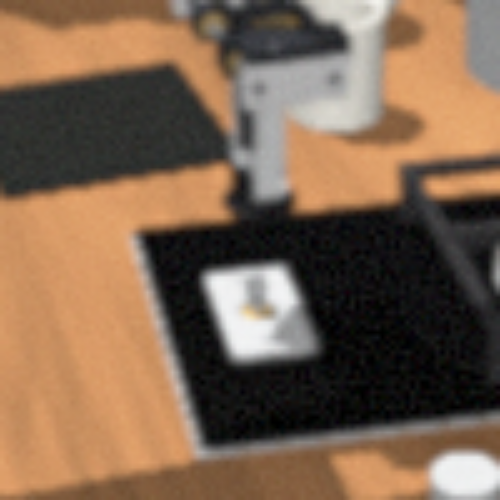

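Knob held: skirt at about crop (262,205), directly above the spindle at (257,290). Checking lateral alignment on column profiles.

```bash
python3 -c "
from h import *
S=Cam('side');g=cv2.cvtColor(cv2.imread('pics/s6.png'),cv2.COLOR_BGR2GRAY)
print('knob');print(g[186:193,273:293])
print('spindle');print(g[203:214,273:293])
print(S.px([[.5168,.0236,.044],[.5168,.0236,.014],[.5168,.0236,.099],[.5268,.0236,.099]]))"
```

```text
knob
[[173 168 147 101  52  24  50 100 149 170 176 173 180 183 178 168 164 165
  167 165]
 [165 161 133  90  48  19  50 101 149 171 172 175 174 181 173 154 155 168
  169 164]
 [166 143 110  63  30  31  46  94 143 166 168 165 160 152 127 123 146 163
  169 173]
 [156 126  80  40  31  23  49  88 118 138 134 127 121 102  76  90 136 162
  172 168]
 [156 123  81  41  35  32  43  60  86  86  84  76  68  52  46  81 133 163
  171 171]
 [158 135  97  69  47  42  36  38  48  45  40  33  30  25  41  85 126 149
  158 158]
 [164 155 128  87  53  46  44  35  32  26  30  16  29  28  40  73  94 101
  101 102]]
spindle
[[ 71  80  88  98 113 129 133 136 141 148 165 172 178 151 103  48  15   9
   17  19]
 [159 165 173 181 189 197 203 199 197 206 225 234 232 203 143  68  24   7
    9  16]
 [231 232 232 231 229 220 204 188 181 194 227 242 244 233 175  99  38  13
   17  14]
 [242 243 240 238 229 217 180 161 161 175 217 236 241 239 208 140  64  26
    7  12]
 [241 241 239 240 236 224 180 155 159 168 207 235 241 241 234 175 100  38
   15  10]
 [236 241 239 241 239 228 187 159 157 169 212 237 242 243 237 203 130  57
   23   7]
 [231 239 240 240 240 227 194 153 144 161 209 236 240 243 241 223 161  86
   32  15]
 [219 240 241 239 235 218 185 152 142 150 185 213 232 239 238 228 176 103
   49  16]
 [203 238 241 237 224 208 184 168 152 147 159 177 209 231 225 188 150  98
   49  13]
 [176 230 240 237 229 218 208 191 165 145 140 152 191 216 196 167 139 108
   59  22]
 [143 214 242 241 237 232 231 221 200 183 174 174 193 196 174 155 140 121
   80  43]]
[[280.79185366 203.6763548 ]
 [280.89055819 211.19702011]
 [280.60511233 189.46019835]
 [283.45543604 189.00972053]]
```

>>> servo_tool(
  rows=[
    [0.3,-0.004,0.007,-0.05,0],
    [0.3,-0.004,0.007,-0.1,0],
    [0.3,-0.004,0.007,-0.15,0],
    [0.3,-0.004,0.007,-0.173,0],
    [0.3,-0.004,0.007,-0.173,0],
    [0.3,-0.004,0.007,-0.173,0],
  ],
)

```text
clock: 25.3
eef_pos: [0.516, 0.0252, 0.0386]
orientation: [3.141, 0.011, 0.002]
ft_force: [-0.5, -0.5, -0.6]
width: 0.379
finger_force: 30.0
```

>>> servo_tool(
  rows=[
    [0.3,0,0,-0.006,0],
    [0.3,0,0,-0.012,0],
    [0.3,0,0,-0.016,0],
    [0.3,0,0,-0.016,0],
  ],
)

```text
clock: 25.8
eef_pos: [0.5154, 0.0252, 0.0332]
orientation: [3.142, 0.011, -0.0]
ft_force: [-0.9, 0.3, -0.2]
width: 0.379
finger_force: 30.0
```

```bash
python3 -c "
from h import *
s=st()"
```

```text
t 25.8 p [0.5154 0.0252 0.0332] close 90.4 tilt [-0. -0. -1.] F [-0.91  0.26 -0.15] M [-0.027 -0.012  0.024] w 0.379 ff 30.0 q [-0.06  0.09  1.67 -0.    1.38  1.5 ]
```

>>> servo_tool(
  rows=[
    [0.3,0,-0.003,-0.005,0],
    [0.3,0,-0.003,-0.01,0],
    [0.3,0,-0.003,-0.01,0],
  ],
)

```text
clock: 26.18
eef_pos: [0.5153, 0.0243, 0.0301]
orientation: [3.141, 0.011, -0.001]
ft_force: [0.6, -0.1, -0.5]
width: 0.378
finger_force: 30.0
```

>>> servo_tool(
  rows=[
    [0.3,0,0,-0.004,0],
    [0.3,0,0,-0.008,0],
    [0.3,0,0,-0.008,0],
  ],
)

```text
clock: 26.55
eef_pos: [0.5154, 0.0243, 0.0277]
orientation: [3.141, 0.011, -0.001]
ft_force: [-0.3, 0.7, -0.1]
width: 0.378
finger_force: 30.0
```

>>> servo_tool(
  rows=[
    [0.3,0,0,-0.005,0],
    [0.3,0,0,-0.01,0],
    [0.3,0,0,-0.015,0],
    [0.3,0,0,-0.02,0],
    [0.3,0,0,-0.02,0],
  ],
)

```text
clock: 27.18
eef_pos: [0.5156, 0.0243, 0.0222]
orientation: [3.142, 0.011, 0.001]
ft_force: [-1.0, -0.0, 2.3]
width: 0.38
finger_force: 30.0
```

>>> servo_tool(
  rows=[
    [0.3,0,0,-0.005,0],
    [0.3,0,0,-0.01,0],
    [0.3,0,0,-0.01,0],
  ],
)

```text
clock: 27.55
eef_pos: [0.5158, 0.0243, 0.0194]
orientation: [3.142, 0.011, 0.001]
ft_force: [-2.2, -0.1, 4.4]
width: 0.378
finger_force: 30.0
```

>>> servo_tool(
  rows=[
    [0.3,0,0,-0.005,0],
    [0.3,0,0,-0.01,0],
    [0.3,0,0,-0.01,0],
  ],
)

```text
clock: 27.92
eef_pos: [0.5163, 0.0242, 0.0185]
orientation: [3.141, 0.011, 0.003]
ft_force: [-4.6, -0.0, 12.7]
width: 0.379
finger_force: 30.0
```

>>> servo_tool(
  rows=[
    [0.3,-0.003,0,0,0],
    [0.3,-0.004,0,-0.005,0],
    [0.3,-0.004,0,-0.01,0],
    [0.3,-0.004,0,-0.01,0],
  ],
)

```text
clock: 28.42
eef_pos: [0.5154, 0.0243, 0.0139]
orientation: [3.142, 0.011, 0.005]
ft_force: [0.6, 0.7, 3.4]
width: 0.379
finger_force: 30.0
```

>>> servo_tool(
  rows=[
    [0.3,0,0,-0.005,0],
    [0.3,0,0,-0.01,0],
    [0.3,0,0,-0.01,0],
  ],
)

```text
clock: 28.8
eef_pos: [0.5143, 0.0242, 0.0095]
orientation: [3.141, 0.011, -0.0]
ft_force: [-0.2, -0.5, 1.9]
width: 0.378
finger_force: 30.0
```

>>> servo_tool(
  rows=[
    [0.3,0.003,0,-0.004,0],
    [0.3,0.003,0,-0.008,0],
    [0.3,0.003,0,-0.008,0],
  ],
)

```text
clock: 29.18
eef_pos: [0.5146, 0.0242, 0.0073]
orientation: [3.141, 0.011, -0.002]
ft_force: [-2.2, -0.0, 3.4]
width: 0.381
finger_force: 30.0
```

>>> servo_tool(
  rows=[
    [0.3,0,0,-0.004,0],
    [0.3,0,0,-0.004,0],
    [0.3,0,0,-0.004,0],
  ],
)

```text
clock: 29.55
eef_pos: [0.5149, 0.0242, 0.0067]
orientation: [3.141, 0.011, -0.001]
ft_force: [-3.9, -0.7, 6.0]
width: 0.381
finger_force: 30.0
```

>>> servo_tool(
  rows=[
    [0.3,-0.002,0,-0.003,0],
    [0.3,-0.002,0,-0.005,0],
    [0.3,-0.002,0,-0.005,0],
    [0.3,-0.002,0,-0.005,0],
  ],
)

```text
clock: 30.05
eef_pos: [0.515, 0.0242, 0.0066]
orientation: [3.141, 0.011, 0.002]
ft_force: [-4.6, 0.5, 10.4]
width: 0.374
finger_force: 30.0
```

```bash
python3 -c "
from h import *
s=st();S=Cam('side')
i=S.img();cv2.imwrite('pics/s7.png',i);cv2.imwrite('pics/m7.png',cv2.resize(i[170:240,240:320],None,fx=8,fy=8))"
```

```text
t 30.05 p [0.515  0.0242 0.0066] close 90.4 tilt [ 0.001 -0.    -1.   ] F [-4.6   0.49 10.42] M [ 0.022  0.894 -0.042] w 0.374 ff 30.0 q [-0.06  0.12  1.7  -0.    1.32  1.5 ]
```

View pics/m7.png

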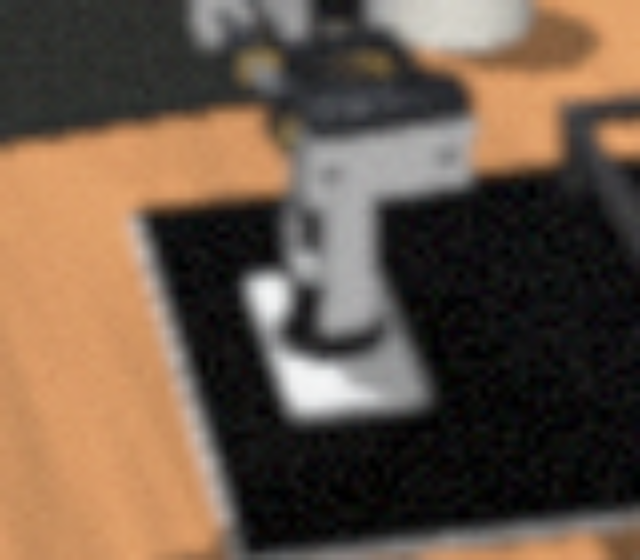

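The knob skirt sits just above the plate at about (335,335) in the crop, and the plate lies flat. Reported z has stopped at 0.0066 (skirt underside about 15.6 mm, expected 16) while the push rose to 10 N. So it has clicked and the spindle is at its stop. Handing in.

```bash
python3 -c "
from workcell import robot
print(robot.sign_off())"
```

```text
the job is handed in; nothing more can be done
None
```

The job is handed in, with no verdict shown: the plate lies flush over both pins, and the knob is clicked home and still held pushed in against its stop at about 10 N, with no sign of contact with any bystander (about 30 s of the 62 s used).

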